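Roll-test stirrer shafts on a tilting plate and sort out the bent one

TASK

Check the three steel stirrer shafts lying on the hinged plate: lift the plate by its black handle right up to its stop and wait while the straight shafts roll down to the pins at the far edge; a bent shaft will not roll away. Set the plate back down, then lay the two straight shafts in the V-blocks of the blue rack, one in each seat, and the bent shaft in the red tray, leaving everything else on the bench alone.

Things in the scene. Friction and masses are not known exactly. Their poses are not given: they have to be found in the camera images.
- shaft_1: Stirrer shaft: plain bright steel bar, 18 mm diameter, 80 mm long, about 0.13 kg, a dark ring near each end; all three look alike and any may be bent. Its y axis runs along the bar; origin on its (mean) axis at mid-length, 9 mm above the surface it lies on. It starts on the near part of the tilting plate, one shaft in each of three lanes, lying along the plate's y to 0.03 rad.
- shaft_2: Stirrer shaft: plain bright steel bar, 18 mm diameter, 80 mm long, about 0.13 kg, a dark ring near each end; all three look alike and any may be bent. Its y axis runs along the bar; origin on its (mean) axis at mid-length, 9 mm above the surface it lies on. It starts on the near part of the tilting plate, one shaft in each of three lanes, lying along the plate's y to 0.03 rad.
- shaft_3: Stirrer shaft: plain bright steel bar, 18 mm diameter, 80 mm long, about 0.13 kg, a dark ring near each end; all three look alike and any may be bent. Its y axis runs along the bar; origin on its (mean) axis at mid-length, 9 mm above the surface it lies on. It starts on the near part of the tilting plate, one shaft in each of three lanes, lying along the plate's y to 0.03 rad.
- roll_table: Grey base of the roll table, 222 (x) by 280 (y) mm, fixed on the bench; origin at the centre of its underside. It carries the tilting plate (210 by 280 mm, dark grey, top 32 mm above the bench when down), hinged along its far (+x) edge: hinge axis along y at x = +105 mm, 18 mm high.
- tilt_plate (a joint): Tilt of the plate about its far edge, 0 = down and level, 0.11 rad = upper stop. Not held by anything: the handle must be held up (about 8 N), and the plate sinks back, damped, when let go. Above about 0.065 rad straight shafts begin to roll away from the robot; at the upper stop they reach the pins within 2 s, while a bent one (3.5 mm bow) stays within 2 cm of its place. On the level plate shafts stay put.
- plate_top (a point): Centre of the plate's top surface, moves with it, axes as the plate's (x away from the robot, z out of the plate). The three lanes run along x, at y = -93, 0 and +93 mm; shafts start at x = -65 to -55 mm. Each lane ends in two 8 mm stop pins 12 mm high, 33 mm either side of its middle, at x = +88 mm: a shaft against them has its axis at x = +75 mm; fingers fit down between the pins.
- plate_handle (a point): Middle of the handle, a black round bar 12 mm thick and 126 mm long along y, 34 mm clear of the plate's near edge; 250 mm from the hinge axis and 28 mm above the bench when down. It swings about the hinge: at the upper stop it is 27 mm higher and 3 mm farther from the robot.
- v_rack: Blue base 148 (x) by 100 (y) by 10 mm, fixed on the bench, with steel V-blocks 12 mm thick at y = -30 and +30 mm, 51 mm high, that form two seats side by side, at x = -34 and +34 mm. Shafts lie in them along the rack's y; between the V-blocks is free room for fingers down to the base. Origin at the centre of its underside.
- seat_near (a point): Middle of the axis of a shaft seated in the rack's near seat, 42 mm above the rack's underside; axes as the rack's.
- seat_far (a point): The same for the far seat, 68 mm beyond the near one.
- reject_tray: Open red plastic tray, 110 mm (x) by 128 mm (y) by 28 mm high, walls and floor 4 mm, fixed on the bench; origin at the centre of its underside. Tray and rack stand side by side to the left of the roll table, in either order.
- splash_shield: Upright sheet of clear acrylic, fixed, hard to see: it stands behind the rack and the tray at x = 0.60 m, from y = -0.01 to +0.29 m, 0.32 m high. Keep the arm and gripper in front of it or well to its right.
- tape_1: Roll of tape, 100 mm across, 25 mm high, a bystander.
- lab_timer: Beige desk timer, 112 x 104 x 45 mm, a bystander.
- spanner: Open-end spanner, 132 mm long, a bystander.
- beaker_100: Small glass beaker, 56 mm across, 72 mm high, a bystander.
- petri_dish: Flat glass dish, 62 mm across, 14 mm high, a bystander.

How it is judged:
By the outcome, as a careful person would: the job done as asked, in the order asked, and still so for the second after the job is handed in, with the robot touching nothing.
It also fails if it takes over 72 s, if anything falls off the work surface, if the arm or the gripper's body presses on something with over 40 N, if the wrist force passes 120 N, or if a joint passes its speed limit or range.

ROBOT

A 6-joint arm with a two-finger parallel gripper is mounted at the origin on a cart in front of the work surface, level with it; the furniture and walls round the work are solid. World frame = base frame: x ahead of the robot, y to its left, z up, the work surface at z = 0. Lengths are in m, angles in rad, forces in N, time in s.
With the tool pointing down it reaches from about 0.4 to 0.925 m from the base axis. Payload 12.5 kg.
Tool frame: the origin (TCP) lies between the finger pads; the fingertips stand ahead of it and the grasp point (between the pads) lies 2 mm behind it (robot.tcp_to_tips is the z of the fingertips in the tool frame, in m); z points along the fingers, y is the line along which they close (so a half turn about z gives the same grasp; the last joint's range is limited). The gripper opens to 95 mm and grips with 3 to 60 N. Pads are 20 mm wide; open, the fingers measure 119 mm over their backs; the gripper's body (75 mm by 180 mm) begins 59 mm behind the grasp point.
Start: joints at [-1.317, 0.491, 1.559, -0, 1.092, -0.106], TCP at [0.22, -0.585, 0.232] pointing down, gripper open.
Joint ranges: [-3.1, 3.1], [-0.84, 2.19], [0.05, 2.79], [-1.13, 4.28], [0.06, 2.93], [-2.69, 2.69]. Speed limits (rad/s): [2.22, 2.22, 2.79, 3.14, 3.14, 3.14].

INTERFACE

Orientations are given as a unit quaternion [w, x, y, z].
In Python, from workcell import robot gives the robot as it stands.
- The arm moves only by the shell command python3 -m creep 'ROWS' [FORCE]. ROWS is JSON, a list of rows, each a list of 7 numbers: the shift along the tool's x, y, z in m, then the turn, a rotation vector about the tool's x, y, z in rad, then the finger opening in m, from 0 to 0.0951. In form: [[dx, dy, dz, rx, ry, rz, jaw], ...]. A call has 1 to 8 rows; each row shifts and turns the commanded pose from where the row before left it, along the tool's axes as they then stand; what a row does not reach is not made up. A row lasts 1/12 s, in which the tool goes at most 41.7 mm and 7.16 degrees, less where a joint would pass 70% of its speed; a pose out of reach is approached as far as the arm can. A call with a gripper value outside its range is refused whole. The fingers move at their own pace and stop on an object; FORCE is the grip in N (left out, the last holds). Time passes only in rows, so rows that do not move let the fingers close. It gives the time, the measured TCP pose, the force, the opening and the grip force at its end, in the units of the state.
- robot.sense(): the state, without advancing time (a new reading comes with each control period).
- robot.get_image(name): name is "side" or "top"; returns a dict with "img" (384x512x3 uint8, red, green, blue), "fx", "fy", "cx", "cy" (pixels), "xyz" and "attitude" of the camera in the world. Camera axes: x right, y down, z forward; pixel columns grow to the right and rows downward; lengths in m; the calibration is good to about 2 mm. A picture is of the moment at which its call begins. There is no depth.
- robot.job_done(): hands the job in; it is judged then, once.
Trained networks look in a picture, given as the dict that the camera call returned (one of the last four; its "shot" number tells which), for a name from the list of things; names that differ only in an ending like _2 or _b are one class to them, and where a whole thing is asked for, a point or a joint stands for the part that bears it (a point fixed in the world has none). Each returns a list of dicts, best first, with "conf" (0 to 1); they miss things now and then, are a little off and sometimes report something else, mostly with a low value. They report only what shows in the picture. A call takes as long as a camera call.
- robot.boxes_of(picture, target): "point" ([x, y, z] in m, in world coordinates, good to about 4 mm: the middle of the surface that is visible of it).
The state is a dict: "clock": time; "joint_positions": joint angles; "qvel": joint speeds; "joint_efforts": joint torques, N m; "tcp_pos": TCP position; "tcp_rot": TCP orientation; "ft_force": force on the tool from outside, world axes, zero at the start; "moment": the same for the moment, N m; "opening": opening from 0.0 (shut) to 1.0 (fully open); "grasp_force": force on a finger pad.
Only numpy, scipy, OpenCV 4.12 (cv2) and the standard library are available. Lean on these libraries where they do the work, as an engineer would, in place of code of your own. Each camera call takes 0.05 s, during which the arm holds its last target. There are 200 camera calls.

## Working session

There is one attempt and no reset: what is moved stays moved. The work goes in short steps, Python scripts to look and compute and a shell command to move; the robot and the scene stay as the last step left them, time stands still between calls to the robot, and variables do not carry over. Pictures are saved under pics/ and viewed, at most 10 in all, crops included, and the job is handed in when it is done.

```bash
ls; mkdir -p pics; cat > h.py <<'E'
import numpy as np, cv2
from workcell import robot
from scipy.spatial.transform import Rotation as R
def Rq(q): return R.from_quat([q[1],q[2],q[3],q[0]]).as_matrix()
def snap(cam,name=None):
    p=robot.get_image(cam)
    if name: cv2.imwrite('pics/'+name,p['img'][:,:,::-1])
    return p
def cam(p):
    a=np.array(p['attitude']); return Rq(a) if a.size==4 else a.reshape(3,3)
def px(p,u,v,z):
    "pixel -> world at height z"
    d=cam(p)@np.array([(u-p['cx'])/p['fx'],(v-p['cy'])/p['fy'],1]); o=np.array(p['xyz'])
    return o+d*(z-o[2])/d[2]
def uv(p,w):
    c=cam(p).T@(np.array(w)-p['xyz']); return p['fx']*c[0]/c[2]+p['cx'],p['fy']*c[1]/c[2]+p['cy']
E
python3 - <<'E'
from h import *
s=robot.sense(); print({k:s[k] for k in('tcp_pos','tcp_rot','clock','opening')},robot.tcp_to_tips)
print(Rq(s['tcp_rot']).round(3))
p=snap('top','t1.png'); q=snap('side','s1.png')
for c in(p,q): print(c['xyz'],c['attitude'],c['fx'],c['shot'])
for n in ['shaft_1','roll_table','plate_handle','v_rack','reject_tray','lab_timer','tape_1','spanner','beaker_100','petri_dish']:
  for c in (p,q):
    print(n,[(np.round(d['point'],3).tolist(),round(d['conf'],2)) for d in robot.boxes_of(c,n)[:4]])
E
```

```text
pics
{'tcp_pos': array([ 0.22000881, -0.58474109,  0.23105387]), 'tcp_rot': array([-5.67410429e-04,  9.83861218e-01,  1.78932333e-01, -4.81977281e-05]), 'clock': 0.0, 'opening': 1.002054363443566} 0.017
[[ 0.936  0.352 -0.   ]
 [ 0.352 -0.936  0.001]
 [ 0.    -0.001 -1.   ]]
[ 0.42449148 -0.04129714  1.26603088] [ 0.03946611 -0.70158742  0.71007995 -0.04476591] 394.2462235651134 1
[0.27796174 0.81463737 0.76477978] [ 0.07753138 -0.14182211  0.89002791 -0.42629297] 361.3842720985436 2
shaft_1 [([0.48, -0.239, 0.049], 0.74), ([0.486, -0.146, 0.05], 0.62), ([0.475, -0.337, 0.046], 0.55), ([0.547, -0.248, 0.03], 0.34)]
shaft_1 [([0.468, -0.335, 0.049], 0.46), ([0.473, -0.234, 0.048], 0.41)]
roll_table [([0.547, -0.246, 0.03], 0.68)]
roll_table [([0.534, -0.214, 0.034], 0.6), ([0.683, -0.064, 0.019], 0.28), ([0.536, -0.221, 0.026], 0.27)]
plate_handle [([0.543, -0.247, 0.032], 0.96)]
plate_handle [([0.537, -0.231, 0.029], 0.85)]
v_rack [([0.466, 0.07, 0.011], 0.68)]
v_rack [([0.458, 0.094, 0.017], 0.62)]
reject_tray [([0.454, 0.225, 0.006], 0.77), ([0.458, 0.069, 0.007], 0.24)]
reject_tray [([0.453, 0.218, 0.006], 0.79)]
lab_timer [([0.402, 0.382, 0.025], 0.6)]
lab_timer []
tape_1 [([0.726, -0.067, 0.024], 0.8)]
tape_1 [([0.535, -0.214, 0.028], 0.19)]
spanner [([0.407, -0.472, 0.01], 0.61)]
spanner []
beaker_100 [([0.766, 0.037, 0.034], 0.89)]
beaker_100 [([0.761, 0.024, 0.058], 0.71)]
petri_dish [([0.721, -0.3, 0.003], 0.8)]
petri_dish []
```

View pics/t1.png

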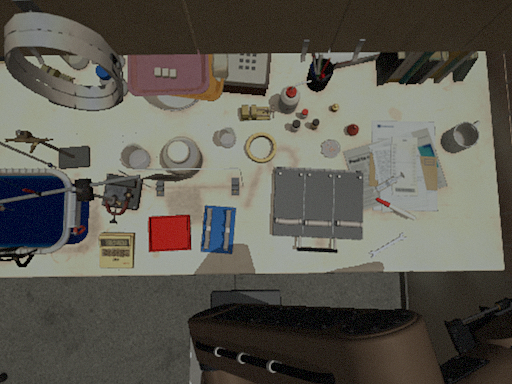

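View pics/s1.png

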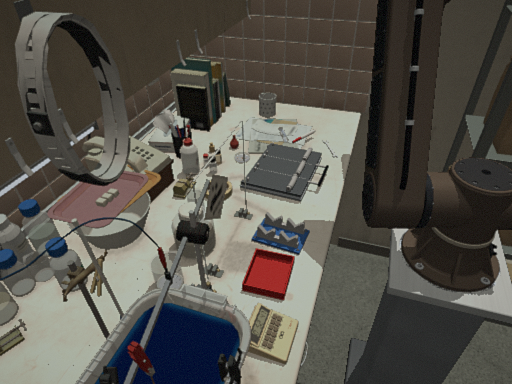

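The top view shows the plate at about (318,203) with its handle at (317,249), the blue rack at (219,229) and the red tray at (169,233). The three shafts lie near row 222. Next I'll measure the yaws and exact positions.

```bash
python3 - <<'E'
from h import *
p=snap('top'); im=p['img']
c=im[155:265,140:375]; cv2.imwrite('pics/c1.png',cv2.resize(c,None,fx=3.4,fy=3.4,interpolation=cv2.INTER_CUBIC)[:,:,::-1])
hsv=cv2.cvtColor(im,cv2.COLOR_RGB2HSV)
def rect(mask,z,roi,n):
    m=np.zeros_like(mask); x0,x1,y0,y1=roi; m[y0:y1,x0:x1]=mask[y0:y1,x0:x1]
    cs,_=cv2.findContours(m,0,2); k=max(cs,key=cv2.contourArea)
    w=np.array([px(p,u,v,z)[:2] for u,v in k[:,0]]).astype(np.float32)
    r=cv2.minAreaRect(w*1000); print(n,np.round(r[0],1),np.round(r[1],1),round(r[2],2))
rect(cv2.inRange(hsv,(0,150,60),(8,255,255)),.028,(140,200,205,260),'tray')
rect(cv2.inRange(hsv,(100,120,40),(125,255,255)),.01,(195,245,200,260),'rack')
g=cv2.cvtColor(im,cv2.COLOR_RGB2GRAY)
rect(cv2.inRange(g,0,130),.032,(265,370,160,241),'plate')
rect(cv2.inRange(g,0,45),.028,(285,345,244,255),'handle')
rr=cv2.inRange(g,0,45)[244:255,285:345]
print(px(p,317,249.5,.028))
E
```

```text
tray [451.2 217.5] [107.8 128.8] 2.62
rack [461.   67.2] [ 97.4 144.3] 84.88
plate [ 549.3 -256.6] [317.  253.5] 89.29
handle [ 393.4 -240.9] [121.5   9.2] 89.28
[ 0.39333335 -0.2424401   0.028     ]
```

View pics/c1.png

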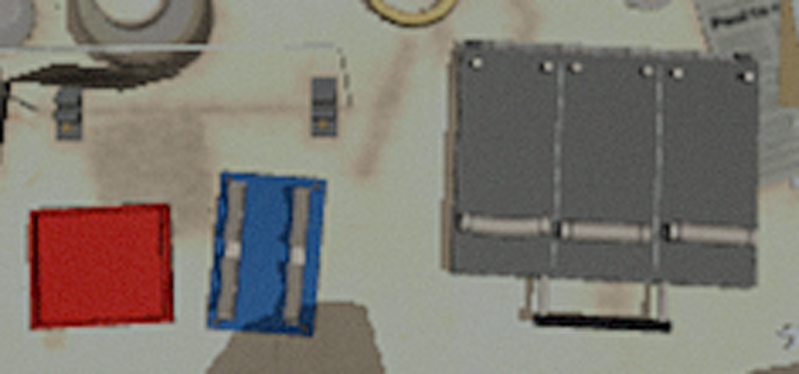

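```bash
python3 -m creep '[[0,0,0,0,0,-0.12,0.034],[0,0,0,0,0,-0.12,0.034],[0,0,0,0,0,-0.12,0.034],[0,0,0,0,0,-0.12,0.034],[0,0,0,0,0,-0.12,0.034],[0,0,0,0,0,-0.12,0.034],[0,0,0,0,0,-0.12,0.034],[0,0,0,0,0,-0.12,0.034]]' 30 ; python3 -m creep '[[0,0,0,0,0,-0.12,0.034],[0,0,0,0,0,-0.117,0.034],[0.034,0.0173,0,0,0,0,0.034],[0.034,0.0173,0,0,0,0,0.034],[0.034,0.0173,0,0,0,0,0.034],[0.034,0.0173,0,0,0,0,0.034],[0.034,0.0173,0,0,0,0,0.034],[0.034,0.0173,0,0,0,0,0.034]]'
cat >> h.py <<'E'
def go(w=None,yaw=None):
    s=robot.sense(); Rm=Rq(s['tcp_rot']); t=s['tcp_pos']
    print('t %.2f tcp'%s['clock'],t.round(4),'toolx yaw %.2f'%np.degrees(np.arctan2(Rm[1,0],Rm[0,0])),'z',Rm[:,2].round(3),'F',np.round(s['ft_force'],1),'op %.1fmm g %.1f'%(s['opening']*95,s['grasp_force']),'q',np.round(s['joint_positions'],2))
    if w is not None: print('tool shift to',w,':',(Rm.T@(np.array(w)-t)).round(4))
E
python3 -c "
from h import *
go([.3934,-.241,.028])"
```

```text
clock: 1.82
tcp_pos: [0.2201, -0.585, 0.2317]
tcp_rot: [0.0, 0.788, 0.615, -0.0]
ft_force: [0.4, -0.2, -0.2]
opening: 0.498
grasp_force: 0.0
clock: 2.48
tcp_pos: [0.3272, -0.3808, 0.2318]
tcp_rot: [0.0, 0.712, 0.702, -0.0]
ft_force: [1.0, -1.1, 0.2]
opening: 0.364
grasp_force: 0.0
t 2.48 tcp [ 0.3272 -0.3808  0.2318] toolx yaw 89.18 z [ 0. -0. -1.] F [ 1.  -1.1  0.2] op 34.6mm g 0.0 q [-0.99  0.32  1.85  0.    0.97 -0.98]
tool shift to [0.3934, -0.241, 0.028] : [0.1408 0.0641 0.2038]
```

```bash
python3 -m creep '[[0.0352,0.016,0,0,0,0,0.034],[0.0352,0.016,0,0,0,0,0.034],[0.0352,0.016,0,0,0,0,0.034],[0.0352,0.016,0,0,0,0,0.034],[0,0,0.04,0,0,0,0.034],[0,0,0.04,0,0,0,0.034],[0,0,0.04,0,0,0,0.034],[0,0,0,0,0,0,0.034]]' >/dev/null
python3 -c "
from h import *
go([.3934,-.241,.028])
p=snap('side'); c=p['img'][110:240,230:370]; cv2.imwrite('pics/c2.png',cv2.resize(c,None,fx=4,fy=4,interpolation=2)[:,:,::-1])
"
```

```text
t 3.15 tcp [ 0.3908 -0.2407  0.1065] toolx yaw 89.23 z [-0.007  0.006 -1.   ] F [ 0.1  0.4 -0.5] op 33.8mm g 0.0 q [-0.7   0.46  2.08 -0.    0.61 -0.68]
tool shift to [0.3934, -0.241, 0.028] : [-0.0007  0.0031  0.0785]
```

View pics/c2.png

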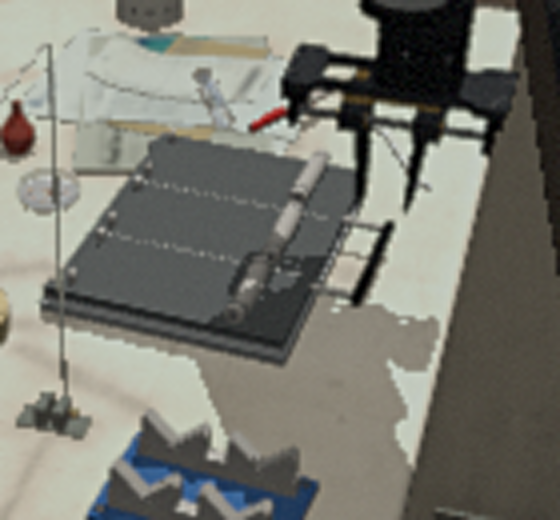

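The fingers straddle the bar: tips at crop (362,205) and (407,205), bar around (375,262). Descending and gripping.

```bash
python3 -m creep '[[0,0.003,0.026,0,0,0,0.034],[0,0,0.026,0,0,0,0.034],[0,0,0.026,0,0,0,0.034],[0,0,0,0,0,0,0.034],[0,0,0,0,0,0,0.005],[0,0,0,0,0,0,0.005],[0,0,0,0,0,0,0.005],[0,0,0,0,0,0,0.005]]' 30 | grep force; python3 -m creep '[[0,0,0,0,0,0,0.005],[0,0,0,0,0,0,0.005],[0,0,0,0,0,0,0.005]]' >/dev/null
python3 -c "
from h import *
go()"
```

```text
ft_force: [-26.8, -8.1, 14.9]
grasp_force: 13.1
t 4.12 tcp [ 0.3939 -0.2421  0.0352] toolx yaw 89.16 z [-0.003  0.001 -1.   ] F [-15.4  -3.2  13.4] op 11.3mm g 30.3 q [-0.69  0.6   2.12 -0.    0.43 -0.68]
```

```bash
python3 -m creep '[[0,-0.001,-0.0034,0.0138,0,0,0.005],[0,0,-0.0034,0.0138,0,0,0.005],[0,0,-0.0034,0.0138,0,0,0.005],[0,0,-0.0034,0.0138,0,0,0.005]]' 30 | grep force
python3 -c "
from h import *
go()"
```

```text
ft_force: [2.6, 5.5, -8.8]
grasp_force: 30.3
t 4.45 tcp [ 0.395  -0.2423  0.0479] toolx yaw 89.17 z [-0.056  0.001 -0.998] F [ 2.6  5.5 -8.8] op 11.1mm g 30.3 q [-0.67  0.58  2.09 -0.07  0.52 -0.6 ]
```

```bash
python3 -m creep '[[0,0,-0.0034,0.0138,0,0,0.005],[0,0,-0.0034,0.0138,0,0,0.005],[0,0,-0.0034,0.0138,0,0,0.005],[0,0,-0.0034,0.0138,0,0,0.005],[0,0,0,0,0,0,0.005],[0,0,0,0,0,0,0.005]]' 30 | grep force
python3 -c "
from h import *
go()"
```

```text
ft_force: [4.3, 6.7, -9.3]
grasp_force: 30.3
t 4.95 tcp [ 0.3969 -0.2424  0.0613] toolx yaw 89.19 z [-0.109  0.001 -0.994] F [ 4.3  6.7 -9.3] op 10.9mm g 30.3 q [-0.65  0.57  2.05 -0.11  0.62 -0.54]
```

```bash
python3 -m creep '[[0,0,-0.0015,0,0,0,0.005],[0,0,-0.0015,0,0,0,0.005],[0,0,0,0,0,0,0.005],[0,0,0,0,0,0,0.005]]' 30 | grep force
python3 -c "
from h import *
go()"
```

```text
ft_force: [5.6, 2.7, -21.4]
grasp_force: 29.8
t 5.28 tcp [ 0.3972 -0.2426  0.0634] toolx yaw 89.19 z [-0.109  0.001 -0.994] F [  5.6   2.7 -21.4] op 11.3mm g 29.8 q [-0.65  0.56  2.05 -0.11  0.62 -0.55]
```

At the stop: the force stepped up to −21 N at a 28 mm rise. I'll wait about 2.7 s there.

```bash
for i in 1 2 3 4; do python3 -m creep '[[0,0,0,0,0,0,0.005],[0,0,0,0,0,0,0.005],[0,0,0,0,0,0,0.005],[0,0,0,0,0,0,0.005],[0,0,0,0,0,0,0.005],[0,0,0,0,0,0,0.005],[0,0,0,0,0,0,0.005],[0,0,0,0,0,0,0.005]]' >/dev/null; done
python3 -c "
from h import *
go()
p=snap('top'); c=p['img'][155:265,260:375]; cv2.imwrite('pics/c3.png',cv2.resize(c,None,fx=5,fy=5,interpolation=2)[:,:,::-1])
print([(np.round(d['point'],3).tolist(),round(d['conf'],2)) for d in robot.boxes_of(p,'shaft_1')[:4]])
"
```

```text
t 7.95 tcp [ 0.3971 -0.2426  0.0634] toolx yaw 89.19 z [-0.109  0.001 -0.994] F [  6.6   3.1 -22.6] op 11.0mm g 29.8 q [-0.65  0.56  2.05 -0.11  0.62 -0.55]
[([0.611, -0.35, 0.048], 0.66), ([0.488, -0.147, 0.066], 0.44), ([0.62, -0.25, 0.055], 0.43)]
```

View pics/c3.png

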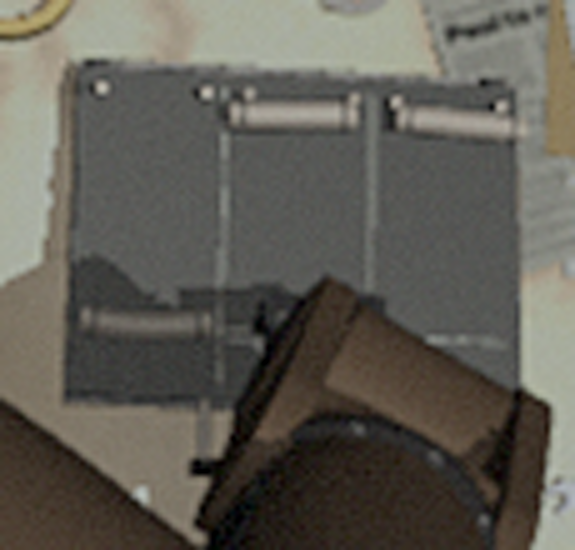

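The left-lane shaft, at crop (147,322), stayed and is the bent one. The middle and right shafts are at the pins, at crop row 115. Lowering the plate now.

```bash
python3 -m creep '[[0,0,0.003,0,0,0,0.005],[0,0,0.0034,-0.0138,0,0,0.005],[0,0,0.0034,-0.0138,0,0,0.005],[0,0,0.0034,-0.0138,0,0,0.005],[0,0,0.0034,-0.0138,0,0,0.005],[0,0,0.0034,-0.0138,0,0,0.005],[0,0,0.0034,-0.0138,0,0,0.005],[0,0,0.0034,-0.0138,0,0,0.005]]' |grep force; python3 -m creep '[[0,0,0.003,-0.0138,0,0,0.005],[0,0,0,0,0,0,0.005],[0,0,0,0,0,0,0.005],[0,0,0,0,0,0,0.005]]' >/dev/null
python3 -c "
from h import *
go()"
```

```text
ft_force: [-3.0, 3.9, -4.9]
grasp_force: 29.8
t 9.05 tcp [ 0.3938 -0.2428  0.0344] toolx yaw 89.19 z [ 0. -0. -1.] F [-6.3  0.2  5.6] op 11.2mm g 30.0 q [-0.7   0.6   2.13 -0.    0.42 -0.68]
```

```bash
python3 -m creep '[[0,0,0,0,0,0,0.034],[0,0,0,0,0,0,0.034],[0,0,0,0,0,0,0.034],[0,0,0,0,0,0,0.034],[0,0,-0.02,0,0,0,0.034],[0,0,-0.03,0,0,0,0.034],[0,0,-0.04,0,0,0,0.034],[0,0,-0.04,0,0,0,0.034]]' |grep force; python3 -m creep '[[0.04,0.008,0,0,0,0,0.034],[0.04,0.008,0,0,0,0,0.034],[0.04,0.008,0,0,0,0,0.034],[0.04,0.008,0,0,0,0,0.034],[0.04,0.008,0,0,0,0,0.034],[0.04,0.008,0,0,0,0,0.04],[0.04,0.008,0,0,0,0,0.04],[0,0,0,0,0,0,0.04]]' >/dev/null
python3 - <<'E'
from h import *
go()
p=snap('top');im=p['img']; c=im[155:265,195:375]; cv2.imwrite('pics/c4.png',cv2.resize(c,None,fx=4.4,fy=4.4,interpolation=2)[:,:,::-1])
print([(np.round(d['point'],3).tolist(),round(d['conf'],2)) for d in robot.boxes_of(p,'shaft_1')[:4]])
q=snap('side')
print([(np.round(d['point'],3).tolist(),round(d['conf'],2)) for d in robot.boxes_of(q,'shaft_1')[:4]])
print([(np.round(d['point'],3).tolist(),round(d['conf'],2)) for d in robot.boxes_of(p,'plate_handle')[:2]])
# bright blobs on plate
g=cv2.cvtColor(im,cv2.COLOR_RGB2GRAY); m=np.zeros_like(g); m[165:240,275:364]=cv2.inRange(g,105,255)[165:240,275:364]
cs,_=cv2.findContours(m,0,2)
for k in cs:
    if cv2.contourArea(k)>25:
        w=np.array([px(p,u,v,.041)[:2] for u,v in k[:,0]]).astype(np.float32)*1000; r=cv2.minAreaRect(w); print([np.round(a,1) for a in r], cv2.boundingRect(k))
E
```

```text
ft_force: [0.6, -0.7, -0.5]
grasp_force: 0.0
t 10.38 tcp [0.4552 0.042  0.1643] toolx yaw 89.52 z [ 0.002  0.001 -1.   ] F [-0.4  0.1 -0.1] op 39.9mm g 0.0 q [-0.05  0.35  2.04  0.    0.75 -0.05]
[([0.616, -0.252, 0.049], 0.53), ([0.608, -0.347, 0.048], 0.48), ([0.488, -0.147, 0.049], 0.48)]
[([0.601, -0.362, 0.046], 0.47), ([0.483, -0.136, 0.049], 0.39)]
[([0.532, -0.246, 0.034], 0.91)]
[array([ 432.1, -229.1]), array([235. ,  12.3]), np.float64(89.3)] (275, 235, 77, 5)
[array([ 504.8, -176.8]), array([ 58.1, 123.9]), np.float64(2.3)] (276, 204, 41, 20)
[array([ 619.5, -252.1]), array([79.1, 19.1]), np.float64(89.3)] (306, 174, 26, 7)
[array([ 541.7, -253.7]), array([278.4, 232.4]), np.float64(89.4)] (275, 165, 89, 75)
```

View pics/c4.png

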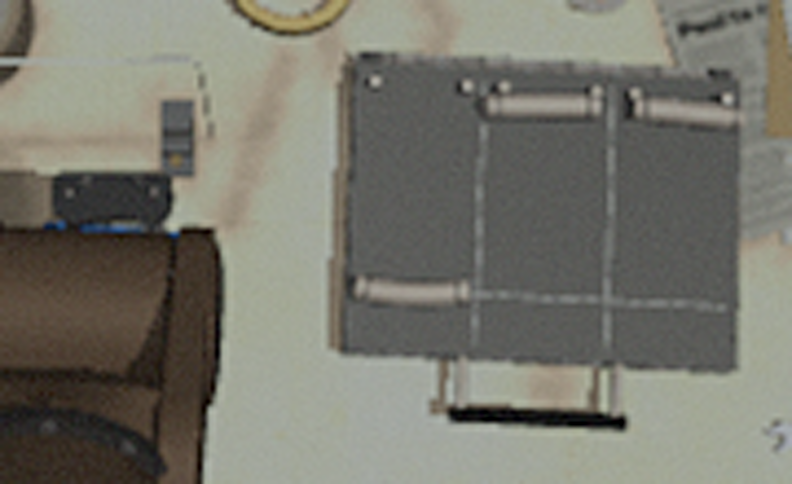

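The plate is down, with the bent shaft at crop (412,291) and the straight ones at (545,104) and (685,108). Approaching the bent one first.

```bash
python3 -m creep '[[-0.0376,0.006,0,0,0,0,0.04],[-0.0376,0.006,0,0,0,0,0.04],[-0.0376,0.006,0,0,0,0,0.04],[-0.0376,0.006,0,0,0,0,0.04],[-0.0376,0.006,0,0,0,0,0.04],[0,0,0.03,0,0,0,0.04],[0,0,0.03,0,0,0,0.04],[0,0,0,0,0,0,0.04]]' >/dev/null
python3 - <<'E'
from h import *
p=snap('side')
for u,v in((288.6,221.1),(318.9,178.6),(350.7,179.5)):
    t=snap('top') if u<289 else t
    print(px(t,u,v,.047).round(4))
go([.486,-.147,.051])
c=p['img'][110:240,230:370]; cv2.imwrite('pics/c5.png',cv2.resize(c,None,fx=4,fy=4,interpolation=2)[:,:,::-1])
E
```

```text
[ 0.4818 -0.1542  0.047 ]
[ 0.6135 -0.2522  0.047 ]
[ 0.6095 -0.3518  0.047 ]
t 11.40 tcp [ 0.4809 -0.1527  0.104 ] toolx yaw 89.09 z [-0.002  0.001 -1.   ] F [0.  0.2 0.4] op 39.6mm g 0.0 q [-0.44  0.5   1.98 -0.    0.66 -0.42]
tool shift to [0.486, -0.147, 0.051] : [0.0058 0.0051 0.053 ]
```

View pics/c5.png

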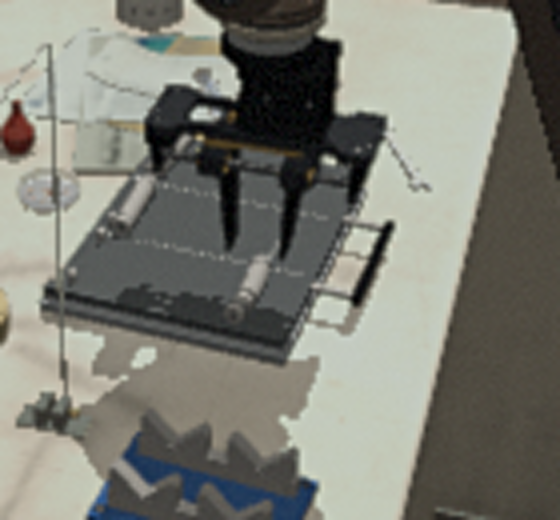

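The fingers, with tips at crop (232,250) and (285,258), straddle the bent shaft at (252,285). Descending and gripping.

```bash
python3 -m creep '[[0.0025,0.003,0.02,0,0,0,0.04],[0,0,0.02,0,0,0,0.04],[0,0,0.0125,0,0,0,0.04],[0,0,0,0,0,0,0.04],[0,0,0,0,0,0,0.01],[0,0,0,0,0,0,0.01],[0,0,0,0,0,0,0.01],[0,0,0,0,0,0,0.01]]' 35 | grep -E "tcp_pos|force"; python3 -m creep '[[0,0,0,0,0,0,0.01],[0,0,-0.02,0,0,0,0.01],[0,0,-0.04,0,0,0,0.01],[0,0,-0.04,0,0,0,0.01],[0,0,0,0,0,0,0.01]]' |grep force
python3 - <<'E'
from h import *
go([.453,.218,.15])
E
```

```text
tcp_pos: [0.4849, -0.1495, 0.0527]
ft_force: [-1.0, -0.0, 1.2]
grasp_force: 0.7
ft_force: [0.3, 0.4, -1.1]
grasp_force: 34.9
t 12.48 tcp [ 0.4868 -0.1502  0.1579] toolx yaw 89.21 z [ 0.009 -0.004 -1.   ] F [ 0.3  0.4 -1.1] op 17.0mm g 34.9 q [-0.43  0.42  1.93 -0.    0.78 -0.42]
tool shift to [0.453, 0.218, 0.15] : [ 0.3677 -0.039   0.0061]
```

```bash
python3 -m creep '[[0.04,-0.004,0,0,0,0,0.01],[0.04,-0.004,0,0,0,0,0.01],[0.04,-0.004,0,0,0,0,0.01],[0.04,-0.004,0,0,0,0,0.01],[0.04,-0.004,0,0,0,0,0.01],[0.04,-0.004,0,0,0,0,0.01],[0.04,-0.003,0,0,0,0,0.01],[0.04,-0.003,0,0,0,0,0.01]]' >/dev/null; python3 -m creep '[[0.04,-0.003,0,0,0,0,0.01],[0.007,-0.003,0,0,0,-0.05,0.01],[0,0,0.04,0,0,0,0.01],[0,0,0.04,0,0,0,0.01],[0,0,0.02,0,0,0,0.01],[0,0,0,0,0,0,0.01]]' |grep force
python3 - <<'E'
from h import *
go([.453,.218,.028])
E
```

```text
ft_force: [0.4, -0.9, -1.9]
grasp_force: 34.9
t 13.65 tcp [0.4519 0.2176 0.048 ] toolx yaw 92.08 z [-0.006 -0.002 -1.   ] F [ 0.4 -0.9 -1.9] op 17.4mm g 34.9 q [ 0.32  0.6   2.02 -0.    0.53  0.28]
tool shift to [0.453, 0.218, 0.028] : [0.0004 0.0013 0.02  ]
```

```bash
python3 -m creep '[[0,0,0.012,0,0,0,0.01],[0,0,0.008,0,0,0,0.01],[0,0,0,0,0,0,0.01],[0,0,0,0,0,0,0.01]]' |grep -E "tcp_pos|force"
python3 -m creep '[[0,0,0.002,0,0,0,0.01],[0,0,0,0,0,0,0.01]]' |grep -E "tcp_pos|force"
```

```text
tcp_pos: [0.454, 0.2181, 0.0322]
ft_force: [-0.2, -0.2, -1.3]
grasp_force: 34.9
tcp_pos: [0.4541, 0.2182, 0.0301]
ft_force: [-0.4, -0.8, -1.8]
grasp_force: 34.9
```

```bash
python3 -m creep '[[0,0,0.003,0,0,0,0.01],[0,0,0,0,0,0,0.01],[0,0,0,0,0,0,0.035],[0,0,0,0,0,0,0.035],[0,0,0,0,0,0,0.035],[0,0,-0.03,0,0,0,0.04],[0,0,-0.04,0,0,0,0.04],[0,0,-0.04,0,0,0,0.04]]' |grep -E "tcp_pos|force"
python3 -m creep '[[-0.04,0,0,0,0,0,0.04],[-0.04,0,0,0,0,0,0.04],[-0.04,0,0,0,0,0,0.04],[-0.04,0,0,0,0,0,0.04],[-0.04,0,0,0,0,0,0.04],[-0.04,0,0,0,0,0,0.04],[-0.04,0,0,0,0,0.05,0.04],[-0.04,0,0,0,0,0,0.04]]' >/dev/null
python3 -m creep '[[-0.04,0,0,0,0,0,0.04],[-0.04,0,0,0,0,0,0.04],[-0.03,0.02,0,0,0,0,0.04],[-0.03,0.025,0,0,0,0,0.04],[0,0.04,0,0,0,0,0.04],[0,0.04,0,0,0,0,0.04],[0,0.02,0,0,0,0,0.04],[0,0,0,0,0,0,0.04]]' |grep -E "tcp_pos|force"
python3 - <<'E'
from h import *
go([.6145,-.250,.0525])
p=snap('top'); print([(np.round(d['point'],3).tolist(),round(d['conf'],2)) for d in robot.boxes_of(p,'shaft_1')[:5]])
E
```

```text
tcp_pos: [0.4532, 0.2179, 0.1374]
ft_force: [0.5, -0.0, -0.1]
grasp_force: 0.0
tcp_pos: [0.6095, -0.2438, 0.136]
ft_force: [0.0, 0.9, -0.3]
grasp_force: 0.0
t 16.15 tcp [ 0.6095 -0.2438  0.136 ] toolx yaw 89.25 z [ 0.002 -0.001 -1.   ] F [ 0.   0.9 -0.3] op 39.9mm g 0.0 q [-0.48  0.63  1.57  0.    0.93 -0.47]
tool shift to [0.6145, -0.25, 0.0525] : [-0.0061  0.0049  0.0836]
[([0.519, 0.048, 0.007], 0.69), ([0.455, 0.222, 0.026], 0.64)]
```

```bash
python3 -m creep '[[-0.005,0.0045,0.03,0,0,0,0.04],[0,0,0.03,0,0,0,0.04],[0,0,0.015,0,0,0,0.04],[0,0,0.0085,0,0,0,0.04],[0,0,0,0,0,0,0.04]]' | grep -E "tcp_pos|ft_"; python3 -m creep '[[0,0,0,0,0,0,0.01],[0,0,0,0,0,0,0.01],[0,0,0,0,0,0,0.01],[0,0,0,0,0,0,0.01],[0,0,0,0,0,0,0.01]]' 35 | grep -E "tcp_pos|force|open"
```

```text
tcp_pos: [0.6093, -0.2485, 0.0517]
ft_force: [-0.2, 0.3, 0.4]
tcp_pos: [0.6111, -0.249, 0.0541]
ft_force: [-0.6, 0.3, 6.6]
opening: 0.181
grasp_force: 35.0
```

```bash
python3 -m creep '[[0,0,-0.02,0,0,0,0.01],[0,0,-0.04,0,0,0,0.01],[0,0,-0.04,0,0,0,0.01],[0.01,-0.035,0,0,0,0,0.01],[0.02,-0.035,0,0,0,0,0.01],[0.03,-0.025,0,0,0,0,0.01],[0.03,-0.017,0,0,0,0,0.01],[0.03,-0.009,0,0,0,0,0.01]]' | grep -E "tcp_pos|force"
python3 - <<'E'
from h import *
go()
p=snap('top')
A=px(p,140+233/3.4,155+248/3.4,.051); B=px(p,140+297/3.4,155+255/3.4,.051)
d=A-B; print(A,B,(A+B)/2,np.linalg.norm(d),np.degrees(np.arctan2(d[1],d[0])))
im=p['img'];hsv=cv2.cvtColor(im,cv2.COLOR_RGB2HSV)
c=im[195:260,140:250]; cv2.imwrite('pics/c6.png',cv2.resize(c,None,fx=7,fy=7,interpolation=2)[:,:,::-1])
E
```

```text
tcp_pos: [0.489, -0.126, 0.1534]
ft_force: [0.7, 0.4, -2.1]
grasp_force: 35.0
t 17.75 tcp [ 0.489  -0.126   0.1534] toolx yaw 89.12 z [-0.001  0.    -1.   ] F [ 0.7  0.4 -2.1] op 17.5mm g 35.0 q [-0.38  0.43  1.94 -0.    0.78 -0.37]
[0.46359942 0.09247942 0.051     ] [0.45659836 0.03476679 0.051     ] [0.46009889 0.06362311 0.051     ] 0.05813571809964383 83.08330213472459
```

View pics/c6.png

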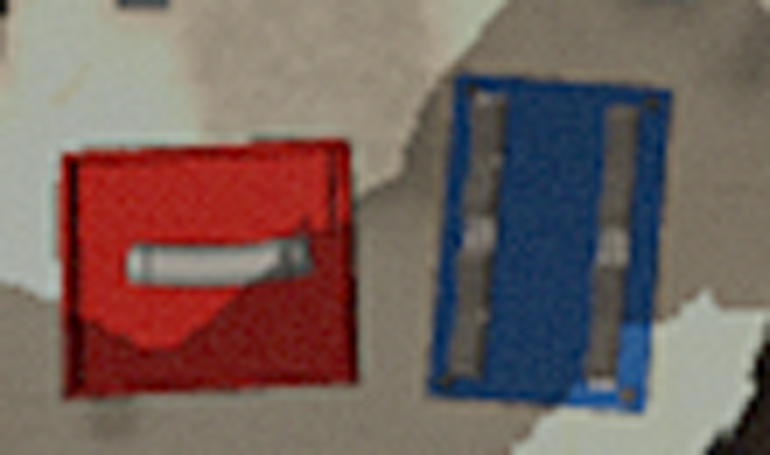

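The bent shaft lies in the tray at crop (215,262). The rack peaks at (481,233) and (613,245) agree with the earlier estimate: centre about (0.4605, 0.0655), yaw −5.5°. Heading for the far seat.

```bash
python3 -m creep '[[0.038,0.0005,0,0,0,0,0.01],[0.038,0.0005,0,0,0,0,0.01],[0.038,0.0005,0,0,0,0,0.01],[0.038,0.0005,0,0,0,0.04,0.01],[0.038,0.0005,0,0,0,0.04,0.01],[0,0,0.03,0,0,0,0.01],[0,0,0.03,0,0,0,0.01],[0,0,0,0,0,0,0.01]]' | grep -E "force"
python3 - <<'E'
from h import *
go([.4945,.064,.0565])
E
```

```text
ft_force: [-1.1, 0.2, -1.8]
grasp_force: 35.0
t 18.47 tcp [0.4962 0.0635 0.0896] toolx yaw 84.71 z [-0.006 -0.    -1.   ] F [-1.1  0.2 -1.8] op 17.0mm g 35.0 q [-0.    0.53  2.   -0.    0.62  0.09]
tool shift to [0.4945, 0.064, 0.0565] : [ 0.0003 -0.0015  0.0331]
```

```bash
python3 -m creep '[[0,-0.001,0.015,0,0,0,0.01],[0,0,0.012,0,0,0,0.01],[0,0,0.004,0,0,0,0.01],[0,0,0,0,0,0,0.01],[0,0,0,0,0,0,0.01]]' | grep -E "tcp_pos|ft_f"
python3 -m creep '[[0,0,0.002,0,0,0,0.01],[0,0,0,0,0,0,0.01]]' | grep -E "tcp_pos|ft_f"
python3 -m creep '[[0,0,0.002,0,0,0,0.01],[0,0,0,0,0,0,0.01]]' | grep -E "tcp_pos|ft_f"
```

```text
tcp_pos: [0.4975, 0.0626, 0.063]
ft_force: [-0.6, 0.4, -1.2]
tcp_pos: [0.4974, 0.0628, 0.0607]
ft_force: [0.3, -0.3, -1.3]
tcp_pos: [0.4972, 0.0628, 0.0581]
ft_force: [0.5, 0.8, -0.8]
```

```bash
python3 -m creep '[[0.001,-0.002,0.0015,0,0,0,0.01],[0,0,0.0015,0,0,0,0.01],[0,0,0,0,0,0,0.01]]' | grep -E "tcp_pos|ft_f"
python3 -m creep '[[0,0,0.0015,0,0,0,0.01],[0,0,0,0,0,0,0.01]]' | grep -E "tcp_pos|ft_f"
```

```text
tcp_pos: [0.4959, 0.0641, 0.0553]
ft_force: [2.1, 1.0, 1.0]
tcp_pos: [0.4961, 0.0641, 0.0548]
ft_force: [-1.5, -1.0, 19.1]
```

```bash
python3 -m creep '[[0,0,0,0,0,0,0.03],[0,0,0,0,0,0,0.03],[0,0,0,0,0,0,0.03],[0,0,-0.02,0,0,0,0.03],[0,0,-0.035,0,0,0,0.03],[0,0,-0.04,0,0,0,0.03],[-0.03,0,0,0,0,-0.04,0.03],[-0.04,0,0,0,0,-0.04,0.03]]' | grep -E "tcp_pos|ft_f"
python3 -m creep '[[-0.04,0,0,0,0,0,0.04],[-0.04,0,0,0,0,0,0.04],[-0.04,0,0,0,0,0,0.04],[-0.04,0.005,0,0,0,0,0.04],[-0.035,0.02,0,0,0,0,0.04],[-0.035,0.02,0,0,0,0,0.04],[-0.035,0.02,0,0,0,0,0.04],[-0.035,0.02,0,0,0,0,0.04]]' >/dev/null
python3 -m creep '[[-0.035,0.02,0,0,0,0,0.04],[0,0.02,0,0,0,0,0.04],[0,0,0,0,0,0,0.04]]' >/dev/null
python3 - <<'E'
from h import *
go([.6095,-.351,.0525])
p=snap('top'); c=p['img'][155:265,195:375]; cv2.imwrite('pics/c7.png',cv2.resize(c,None,fx=4.4,fy=4.4,interpolation=2)[:,:,::-1])
E
```

```text
tcp_pos: [0.4908, -0.0049, 0.1504]
ft_force: [1.0, 0.5, -1.3]
t 21.22 tcp [ 0.6124 -0.3442  0.1472] toolx yaw 89.10 z [ 0.  0. -1.] F [0.8 0.5 0.5] op 39.8mm g 0.0 q [-0.61  0.68  1.43  0.    1.03 -0.59]
tool shift to [0.6095, -0.351, 0.0525] : [-0.0068 -0.0028  0.0947]
```

View pics/c7.png

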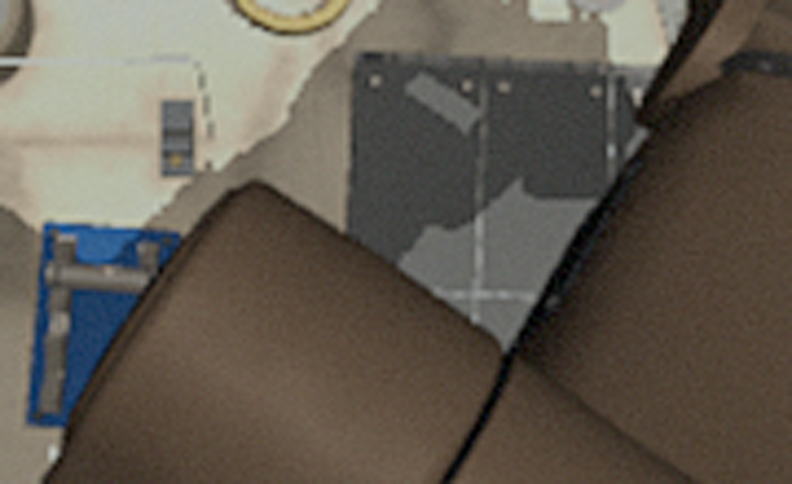

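The shaft lies in the far seat across both V-blocks, at crop (47–150, 275). Picking up the right one.

```bash
python3 -m creep '[[-0.004,-0.0025,0.04,0,0,0,0.04],[0,0,0.03,0,0,0,0.04],[0,0,0.015,0,0,0,0.04],[0,0,0.009,0,0,0,0.04],[0,0,0,0,0,0,0.04]]' | grep -E "tcp_pos|ft_"; python3 -m creep '[[0,0,0,0,0,0,0.01],[0,0,0,0,0,0,0.01],[0,0,0,0,0,0,0.01],[0,0,0,0,0,0,0.01],[0,0,0,0,0,0,0.01]]' 35 | grep -E "tcp_pos|force|open"
```

```text
tcp_pos: [0.6069, -0.3454, 0.0526]
ft_force: [0.6, -0.8, 0.3]
tcp_pos: [0.608, -0.3468, 0.0557]
ft_force: [-2.5, -0.2, 6.0]
opening: 0.18
grasp_force: 34.6
```

```bash
python3 -m creep '[[0,0,-0.02,0,0,0,0.01],[0,0,-0.04,0,0,0,0.01],[0,0,-0.04,0,0,0,0.01],[0.02,-0.03,0,0,0,0,0.01],[0.025,-0.03,0,0,0,0,0.01],[0.03,-0.025,0,0,0,0,0.01],[0.03,-0.025,0,0,0,0,0.01],[0.03,-0.025,0,0,0,0,0.01]]' | grep -E "force"
python3 -m creep '[[0.035,-0.02,0,0,0,0,0.01],[0.035,-0.01,0,0,0,0,0.01],[0.035,-0.005,0,0,0,0,0.01],[0.035,-0.005,0,0,0,0,0.01],[0.035,-0.005,0,0,0,0,0.01],[0.035,-0.003,0,0,0,0.04,0.01],[0.035,-0.003,0,0,0,0.04,0.01],[0.035,0,0,0,0,0,0.01]]' | grep -E "force"
python3 -m creep '[[0,0,0.02,0,0,0,0.01],[0,0,0.02,0,0,0,0.01],[0,0,0,0,0,0,0.01]]' >/dev/null
python3 - <<'E'
from h import *
go([.4275,.0705,.0585])
E
```

```text
ft_force: [0.2, 0.8, -1.6]
grasp_force: 34.4
ft_force: [1.8, -0.2, -1.1]
grasp_force: 34.4
t 23.68 tcp [0.4308 0.0717 0.1126] toolx yaw 84.71 z [-0.003 -0.    -1.   ] F [-0.3  0.3 -1.6] op 17.1mm g 34.4 q [ 0.01  0.42  2.13 -0.    0.6   0.11]
tool shift to [0.4275, 0.0705, 0.0585] : [-0.0015 -0.003   0.0541]
```

```bash
python3 -m creep '[[-0.0015,-0.003,0.03,0,0,0,0.01],[0,0,0.015,0,0,0,0.01],[0,0,0.006,0,0,0,0.01],[0,0,0,0,0,0,0.01],[0,0,0,0,0,0,0.01]]' | grep -E "tcp_pos|ft_f"
python3 -m creep '[[0,0,0.002,0,0,0,0.01],[0,0,0,0,0,0,0.01]]' | grep -E "tcp_pos|ft_f"
```

```text
tcp_pos: [0.4294, 0.0696, 0.0643]
ft_force: [-0.0, -1.2, -1.4]
tcp_pos: [0.4294, 0.0698, 0.0623]
ft_force: [-0.8, -0.7, -1.5]
```

```bash
python3 -m creep '[[0.001,-0.0015,0.002,0,0,0,0.01],[0,0,0.0015,0,0,0,0.01],[0,0,0,0,0,0,0.01]]' | grep -E "tcp_pos|ft_f"
python3 -m creep '[[0,0,0.0015,0,0,0,0.01],[0,0,0,0,0,0,0.01]]' | grep -E "tcp_pos|ft_f"
python3 -m creep '[[0,0,0.001,0,0,0,0.01],[0,0,0,0,0,0,0.01]]' | grep -E "tcp_pos|ft_f"
```

```text
tcp_pos: [0.4277, 0.071, 0.0582]
ft_force: [0.6, -1.0, 0.1]
tcp_pos: [0.4282, 0.0709, 0.0568]
ft_force: [1.7, -1.2, 5.3]
tcp_pos: [0.4284, 0.0709, 0.0563]
ft_force: [0.4, -1.5, 16.0]
```

Seated. Next I release, lift, back off to the right and take a final look.

```bash
python3 -m creep '[[0,0,0,0,0,0,0.03],[0,0,0,0,0,0,0.03],[0,0,0,0,0,0,0.03],[0,0,-0.02,0,0,0,0.03],[0,0,-0.035,0,0,0,0.03],[0,0,-0.04,0,0,0,0.03],[0,0,-0.03,0,0,0,0.03],[-0.04,0,0,0,0,0,0.03]]' | grep -E "tcp_pos|ft_f"
python3 -m creep '[[-0.04,0,0,0,0,0,0.03],[-0.04,0,0,0,0,0,0.03],[-0.04,0,0,0,0,0,0.03],[-0.04,0,0,0,0,0,0.03],[-0.04,0,0,0,0,0,0.03],[-0.04,0,0,0,0,0,0.03],[-0.04,0,0,0,0,0,0.03],[0,0,0,0,0,0,0.03]]' | grep -E "tcp_pos|ft_f"
python3 - <<'E'
from h import *
go()
p=snap('top')['img'][150:265,130:280]; q=snap('side')['img'][200:310,225:345]
a=cv2.resize(p,(600,460),interpolation=2)[:,:400]; b=cv2.resize(q,(400,460),interpolation=2)
cv2.imwrite('pics/c8.png',np.hstack([a,b])[:,:,::-1])
E
```

```text
tcp_pos: [0.4259, 0.0344, 0.1852]
ft_force: [1.2, -1.4, -0.9]
tcp_pos: [0.3971, -0.2532, 0.1803]
ft_force: [-1.3, 1.5, -1.2]
t 26.18 tcp [ 0.3971 -0.2532  0.1803] toolx yaw 84.37 z [ 0.001 -0.002 -1.   ] F [-1.3  1.5 -1.2] op 30.1mm g 0.0 q [-0.71  0.34  1.99 -0.    0.81 -0.61]
```

View pics/c8.png

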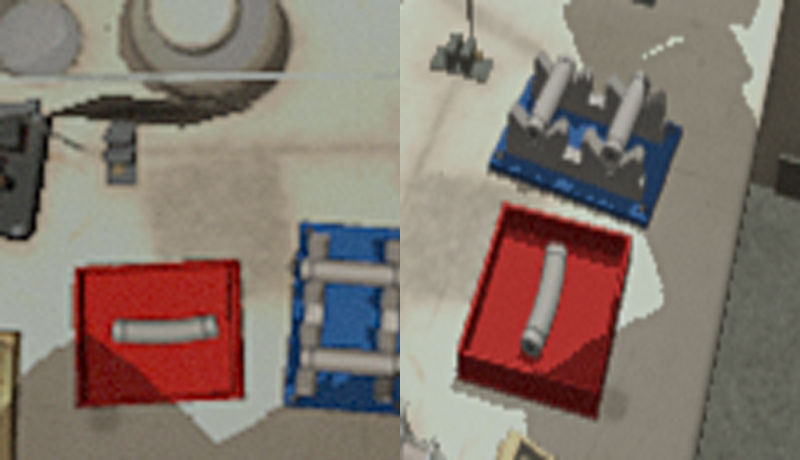

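Both straight shafts lie in the V seats, at composite (545,95) and (625,110), and the visibly bowed one is in the tray at (165,330). Handing in.

```bash
python3 -c "
from workcell import robot
print(robot.job_done())"
```

```text
the job is handed in; nothing more can be done
None
```

The job is handed in at about 26 s: both straight shafts are in the rack's V seats, the bent shaft (left lane) is in the red tray, and the plate is back down; no verdict was returned.

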